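# Make up two guest-room coffee trays

### The job

Make up the two coffee trays from the stock on the counter: on the oblong tray put the tall cup on the large cork pad, the big coffee pod with the foil lid on the medium pad and the low creamer tub on the small pad; on the round tray put the small espresso cup on the larger pad and the little aluminium espresso capsule on the smaller pad. Everything must stand the way up it was, centred on its pad by eye (within about a centimetre), and be let go. Leave the jam jar, the tea tin and the corkscrew where they are.

Things in the scene. Friction and masses are not known exactly. Their poses are not given: they have to be found in the camera images.
- tray_long: Oblong dark metal tray, fixed, 150 (its x) by 230 (its y) mm; floor 4 mm, rim top 12 mm above the counter, rim 4 mm thick. Origin: centre of its underside. Three round cork pads, flush with the floor, on its y axis (x = 0): large, 68 mm wide, at y = -68 mm; small, 34 mm, at y = +3 mm; medium, 50 mm, at y = +68 mm. Yaw within 0.25 rad of 0.
- tray_round: Round dark metal tray, fixed, 192 mm across the rim; floor 4 mm, rim top 12 mm above the counter, floor 88 mm in radius. Origin: centre of its underside. Two round cork pads, flush with the floor, on its y axis (x = 0): larger pad 54 mm wide at y = -42 mm, smaller pad 34 mm at y = +42 mm. Yaw within 0.8 rad of 0.
- big_cup: Tall white ceramic cup without handle, open upward, 88 mm high, 48 mm wide at the foot, widening evenly to 64 mm at the mouth (61 mm wide at 70 mm height); wall 3.5 mm; about 160 g. Loose, upright. Origin: centre of its underside; z up.
- small_cup: Small white ceramic espresso cup without handle, open upward, 56 mm high, 38 mm wide at the foot, widening evenly to 52 mm at the mouth (48 mm wide at 42 mm height); wall 3.5 mm; about 80 g. Loose, upright. Origin: centre of its underside; z up.
- pod: Large coffee pod: white plastic tub with a flat foil lid on top, 44 mm high, 38 mm wide at the foot, 45 mm below the rim; the top 7 mm is a rim 51 mm wide; about 20 g. Loose, upright. Origin: centre of its underside; z up.
- capsule: Small espresso capsule of aluminium, standing on its rim with the narrowed end up: 29 mm high, rim 35 mm wide and 3 mm high at the bottom, straight body 32 mm wide up to 21 mm, then narrowing to 18 mm at the top; about 12 g. Loose. Origin: centre of its underside; z up.
- creamer: Creamer tub: low white plastic tub with a foil lid and a small thin peel tab (to +x, nothing to collide with), 20 mm high, 29 mm wide at the foot; the top 5 mm is a rim 39 mm wide; about 15 g. Loose, upright. Origin: centre of its underside; z up.
- jam_jar: Bystander: small round amber-glass jam jar with a steel lid, 48 mm wide, 50 mm high, standing among the stock. Origin: centre of its underside.
- tea_tin: Bystander: square brass-coloured tea tin, 50 by 50 mm, 70 mm high, standing among the stock. Origin: centre of its underside.
- corkscrew: Bystander: folded corkscrew with a red handle lying between the trays, about 135 mm long in all, 22 mm wide, 16 mm high, long axis along its x. Origin: underside, at the middle of its 100 mm handle.
Not all that is in view belongs to the job. What is shaped like the creamer but green is not meant. Leave any turquoise look-alike of the big_cup alone.

How it is judged:
At the end, for the whole second after the job is handed in: Tall cup, pod and creamer stand on the large, medium and small pads of the oblong tray, espresso cup and capsule on the larger and smaller pads of the round tray: each upright within 0.12 rad, within 13 mm of the pad centre along both tray axes, foot within 4 mm of the tray floor, at rest (x of big_cup in the frame of tray_long between -0.013 and 0.013 m and y of big_cup in the frame of tray_long between -0.081 and -0.055 m and z of big_cup in the frame of tray_long between 0 and 0.008 m and angle between each of big_cup, creamer, pod, small_cup, capsule's own z axis and vertical below 0.12 rad and linear speed of each of big_cup, creamer, pod, small_cup, capsule below 0.02 m/s and x of creamer in the frame of tray_long between -0.013 and 0.013 m and y of creamer in the frame of tray_long between -0.01 and 0.016 m and z of creamer in the frame of tray_long between 0 and 0.008 m and x of pod in the frame of tray_long between -0.013 and 0.013 m and y of pod in the frame of tray_long between 0.055 and 0.081 m and z of pod in the frame of tray_long between 0 and 0.008 m and x of small_cup in the frame of tray_round between -0.013 and 0.013 m and y of small_cup in the frame of tray_round between -0.055 and -0.029 m and z of small_cup in the frame of tray_round between 0 and 0.008 m and x of capsule in the frame of tray_round between -0.013 and 0.013 m and y of capsule in the frame of tray_round between 0.029 and 0.055 m and z of capsule in the frame of tray_round between 0 and 0.008 m); the robot touches nothing.
It fails at once if a bystander (jam jar, tea tin or corkscrew) is moved by more than 20 mm (distance of any of jam_jar, tea_tin, corkscrew from where it was at the start of the episode above 0.02 m).
It also fails if it takes over 128 s, if anything falls off the work surface, if the arm or the gripper's body presses on something with over 40 N, if the wrist force passes 120 N, or if a joint passes its speed limit or range.

### The arm

A 6-joint arm with a two-finger parallel gripper is mounted at the origin on the work surface. World frame = base frame: x ahead of the robot, y to its left, z up, the work surface at z = 0. Lengths are in m, angles in rad, forces in N, time in s.
With the tool pointing down it reaches from about 0.3 to 0.875 m from the base axis. Payload 6.4 kg.
Tool frame: the origin (TCP) lies at the very end of the fingers, on their centre line; the grasp point (between the pads) lies 19 mm behind it (ctrl.tcp_to_grasp is the distance from the TCP to the grasp point, in m); z points along the fingers, y is the direction in which the jaws open and shut (so a half turn about z gives the same grasp; the last joint's range is limited). The gripper opens to 85 mm and grips with 20 to 120 N. Pads are 22 mm wide; open, the fingers measure 114 mm over their backs; the gripper's body (76 mm by 85 mm) begins 54 mm behind the grasp point. The pads swing forward as they close: fully open they stand 13 mm farther back than shut.
Start: joints at [1.104, 0.181, 1.607, -0, 1.354, -0.206], TCP at [0.148, 0.556, 0.231] pointing down, gripper open.
Joint ranges: [-2.99, 2.99], [-0.89, 2.07], [0.3, 2.58], [-1.14, 4.28], [0, 2.63], [-3.12, 3.12]. Speed limits (rad/s): [2.57, 2.57, 3.01, 3.14, 3.14, 3.14].

### API

Orientations are given as a unit quaternion [w, x, y, z].
In Python, from bench import ctrl gives the robot as it stands. The module is installed in compiled form; this text tells all that it offers.
- The arm moves only by the tool drive_tool, never from a script. Its argument "deltas" is a list of rows, each an object with "slide": the shift along the tool's x, y, z as a fraction of full scale, a list of three; "delta_rot": the turn, a rotation vector about the tool's x, y, z as a fraction of full scale, a list of three; "hand": the opening, from 0 (shut) to 1 (fully open). In form: [{"slide": [tx, ty, tz], "delta_rot": [wx, wy, wz], "hand": hand}, ...]. A call has exactly 5 rows; each row shifts and turns the commanded pose from where the row before left it, along the tool's axes as they then stand; what a row does not reach is not made up. Full scale, the value 1, is 50 mm for a shift and 180 degrees for a turn. A row lasts 1/8 s, in which the tool goes at most 62.5 mm and 10.7 degrees, less where a joint would pass 70% of its speed; a pose out of reach is approached as far as the arm can. A call with a number of a shift or a turn outside -1 to 1 is refused whole. A call with a gripper value outside its range is refused whole. The fingers move at their own pace and stop on an object; the grip force is fixed at half the most. Time passes only in rows, so rows that do not move let the fingers close, or fill a call up. It gives the time, the measured TCP pose, the force and the opening at its end, in the units of the state.
- ctrl.get_obs(): the state, without advancing time (a new reading comes with each control period).
- ctrl.camera(name): name is "scene" or "top"; returns a dict with "frame" (420x560x3 uint8, red, green, blue), "mtx" (3x3 intrinsics, pixels), "dist" ([k1, k2, p1, p2, k3] as OpenCV has them; the pictures are not rectified), "R" (3x3) and "t" (3): a world point X has camera coordinates R X + t. Camera axes: x right, y down, z forward; pixel columns grow to the right and rows downward; lengths in m; the calibration is good to about 2 mm. A picture is of the moment at which its call begins. There is no depth.
- ctrl.hand_in(): hands the job in, once; it reports no verdict.
The state is a dict: "time_s": time; "q": joint angles; "dq": joint speeds; "joint_efforts": joint torques, N m; "eef_pos": TCP position; "eef_rot": TCP orientation; "wrist_force": force on the tool from outside, world axes, zero at the start; "torque": the same for the moment, N m; "opening": opening from 0.0 (shut) to 1.0 (fully open).
Only numpy, scipy, OpenCV 4.12 (cv2) and the standard library are available. Lean on these libraries where they do the work, as an engineer would, in place of code of your own. Each camera call takes 0.05 s, during which the arm holds its last target.

## Working session

There is one attempt and no reset: what is moved stays moved. The work goes in short steps, Python scripts to look and compute and a tool call to move; the robot and the scene stay as the last step left them, time stands still between calls to the robot, and variables do not carry over. Pictures are saved under pics/ and viewed, and the job is handed in when it is done.

Besides the shell and the picture viewer there is one more tool, called after ">>>" as name([rows], argument=value, ...), one row to a line, values as JSON. drive_tool: Moves the arm, as the interface text tells. Its arguments: {"type":"object","properties":{"deltas":{"type":"array","items":{"type":"object","properties":{"slide":{"type":"array","items":{"type":"number"}},"delta_rot":{"type":"array","items":{"type":"number"}},"hand":{"type":"number"}}}}},"required":["deltas"]}

```bash
mkdir -p pics; cat > h.py <<'E'
import numpy as np, cv2
from bench import ctrl
def shot(name,fn):
    c=ctrl.camera(name); cv2.imwrite(fn,c['frame'][:,:,::-1]); np.savez('cal_'+name+'.npz',**{k:np.array(c[k]) for k in('mtx','dist','R','t')},frame=c['frame']); return c
def ray(name,u,v,z):
    c=np.load('cal_'+name+'.npz'); p=cv2.undistortPoints(np.array([[[u,v]]],float),c['mtx'],c['dist'])[0,0]
    R,t=c['R'],c['t']; o=-R.T@t; d=R.T@np.array([p[0],p[1],1]); s=(z-o[2])/d[2]; return o+s*d
def proj(name,X):
    c=np.load('cal_'+name+'.npz'); r,_=cv2.Rodrigues(c['R']); return cv2.projectPoints(np.array(X,float).reshape(-1,3),r,c['t'],c['mtx'],c['dist'])[0][:,0]
E
python3 - <<'E'
from h import *
for n in('scene','top'):
    c=shot(n,f'pics/{n}0.png'); print(n,-np.array(c['R']).T@np.array(c['t']),c['mtx'][0][0])
print(ctrl.get_obs())
E
```

```text
scene [ 1.15028068 -0.75346037  0.63542369] 474.9725817957614
top [0.41756928 0.01769165 1.39134718] 480.86593738237207
{'time_s': 0.1, 'q': array([ 1.10372689e+00,  1.81503135e-01,  1.60792548e+00, -2.58869191e-08,
        1.35381309e+00, -2.06296892e-01]), 'dq': array([ 0.00099143, -0.00184099, -0.00158716,  0.00026953, -0.00250248,
       -0.00011712]), 'joint_efforts': array([ 7.38192957e-04, -4.45875549e+01, -3.52241528e+01, -3.22050619e-04,
        4.13903399e-03,  1.55370816e-05]), 'eef_pos': array([0.14799635, 0.5550977 , 0.23044535]), 'eef_rot': array([-2.72377974e-04,  1.30017097e-01,  9.91511409e-01, -7.78240214e-04]), 'wrist_force': array([ 0.14278002, -0.19700816,  0.79910932]), 'torque': array([-0.00222724,  0.00202472, -0.00198006]), 'opening': 1.000183291926611}
```

```bash
sleep 1
```

```text
(no output)
```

View pics/scene0.png

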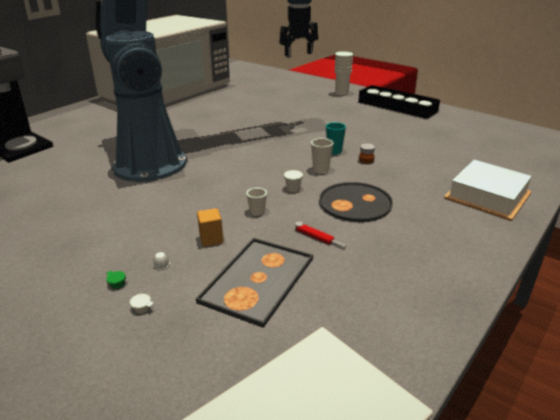

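View pics/top0.png

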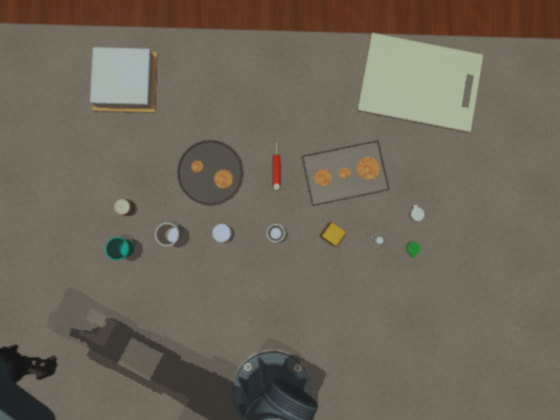

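```bash
python3 - <<'E'
from h import *
f=cv2.imread('pics/top0.png')
def crop(n,u0,v0,w,h,k):
    g=cv2.resize(f[v0:v0+h,u0:u0+w],None,fx=k,fy=k,interpolation=cv2.INTER_CUBIC)
    g=np.clip(g*1.5,0,255).astype('uint8')
    for i in range(0,w,10): cv2.line(g,(i*k,0),(i*k,4 if i%50 else 12),(0,255,255),1); 
    for i in range(0,w,20): cv2.putText(g,str(u0+i),(i*k,20),0,.35,(0,255,255),1)
    for i in range(0,h,10): cv2.line(g,(0,i*k),(6,i*k),(0,255,255),1); cv2.putText(g,str(v0+i),(8,i*k+4),0,.35,(0,255,255),1)
    cv2.imwrite(n,g)
crop('pics/cA.png',95,185,130,85,6)
crop('pics/cB.png',205,185,130,85,6)
crop('pics/cC.png',320,185,130,85,6)
crop('pics/cD.png',170,130,130,85,6)
crop('pics/cE.png',290,130,130,85,6)
E
```

```text
(no output)
```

View pics/cA.png

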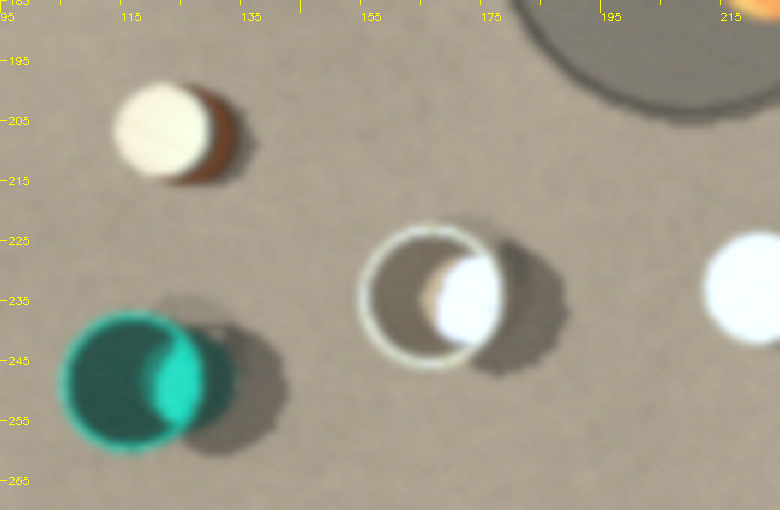

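View pics/cB.png

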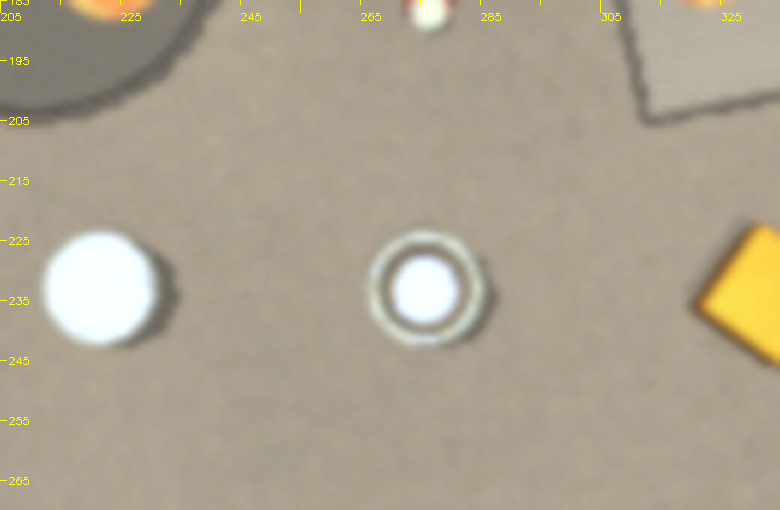

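View pics/cC.png

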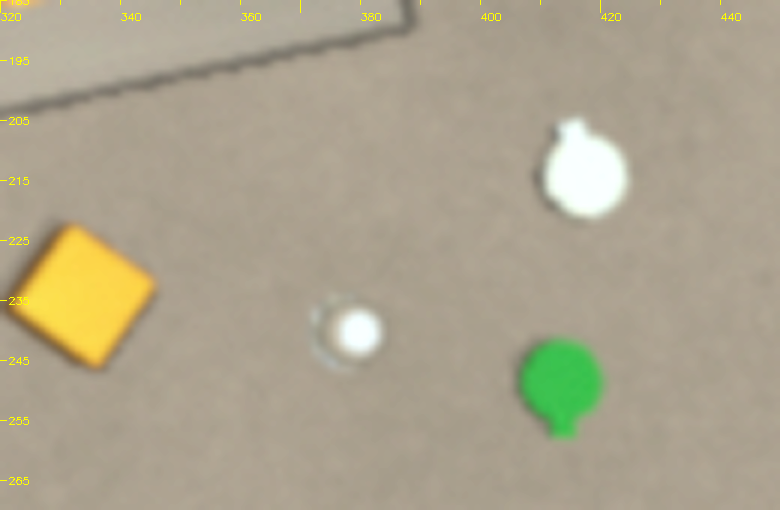

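View pics/cD.png

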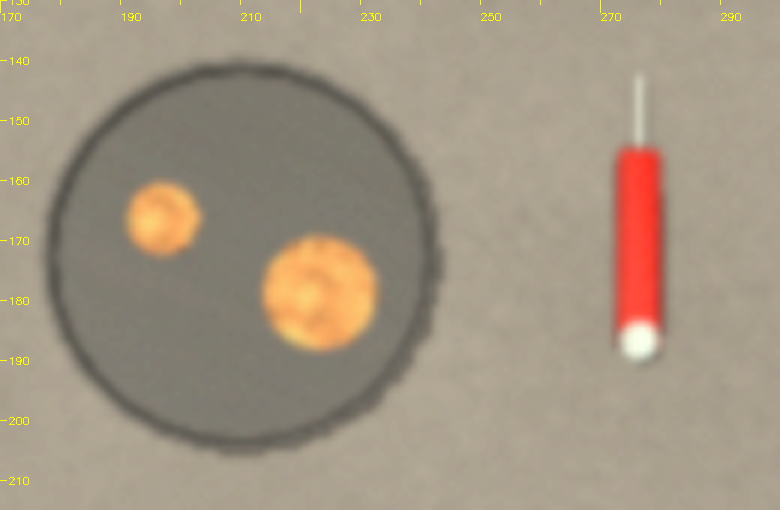

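View pics/cE.png

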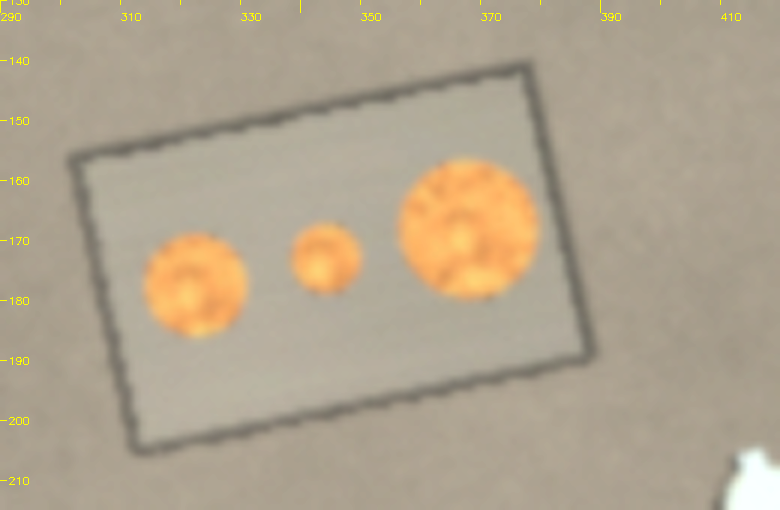

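```bash
python3 - <<'E'
from h import *
P=dict(big=(166.4,233.9,.088),pod=(221.2,232.6,.044),small=(275.7,232.7,.056),capsule=(379.2,239.9,.029),creamer=(417.2,213.9,.02),tin=(333.4,233.7,.07),jar=(121.6,206.2,.05),turq=(116.7,248.2,.088),green=(413.2,248,.02),
 r_small=(196.7,166.1,.004),r_large=(223,178.2,.004),l_med=(322.2,177.1,.004),l_small=(344,172.6,.004),l_large=(367.9,167.5,.004),rc=(210,172,.012),cork=(276.3,170,.016))
W={k:ray('top',*v) for k,v in P.items()}
f=cv2.imread('pics/scene0.png'); 
f=cv2.resize(f,None,fx=2,fy=2,interpolation=cv2.INTER_CUBIC)
for k,w in W.items():
    q=proj('scene',w)[0]; print(k,w.round(4),q.round(1)); cv2.circle(f,tuple(int(round(2*a+.5)) for a in q),2,(255,0,255),-1)
a=W['l_med']-W['l_large'];print(np.linalg.norm(a),.136,np.arctan2(-a[0],a[1])); a=W['r_small']-W['r_large'];print(np.linalg.norm(a),.084,np.arctan2(-a[0],a[1]))
cv2.imwrite('pics/s1.png',f[220:660,160:860])
E
```

```text
big [0.4342 0.2934 0.088 ] [321.7 142.1]
pod [0.4417 0.1505 0.044 ] [292.9 174.3]
small [ 0.4444 -0.0015  0.056 ] [255.9 192.2]
capsule [ 0.4307 -0.2961  0.029 ] [159.6 254.3]
creamer [ 0.5076 -0.4075  0.02  ] [139.4 300.3]
tin [ 0.4447 -0.1601  0.07  ] [208.8 213.9]
jar [0.509  0.4285 0.05  ] [367.3 145.9]
turq [0.3931 0.4249 0.088 ] [335.3 125.5]
green [ 0.4097 -0.3959  0.02  ] [115.3 276.5]
r_small [0.6336 0.2311 0.004 ] [368.5 197.5]
r_large [0.6    0.1539 0.004 ] [341.8 205.2]
l_med [ 0.6099 -0.1343  0.004 ] [272.5 259.9]
l_small [ 0.6247 -0.1978  0.004 ] [258.1 277.3]
l_large [ 0.6413 -0.2677  0.004 ] [240.7 298.5]
rc [0.6161 0.191  0.012 ] [355.  198.8]
cork [ 0.6258 -0.      0.016 ] [315.  230.9]
0.1370247098386372 0.136 0.2311690755812761
0.08420013313335761 0.084 -0.41029204543386966
```

View pics/s1.png

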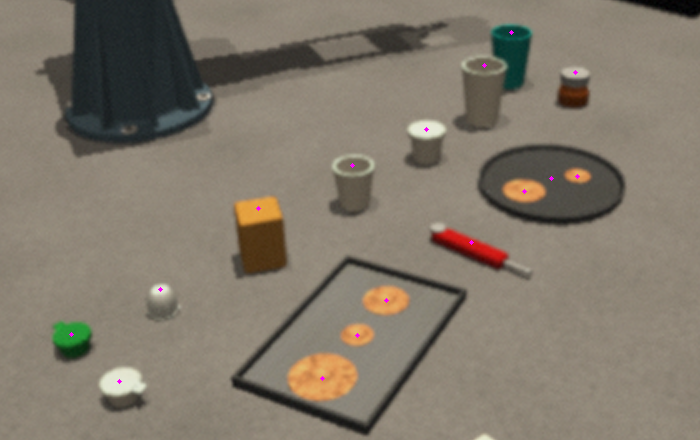

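```bash
cat > plan.py <<'E'
import sys, json
from h import *
from scipy.spatial.transform import Rotation as Ro
# usage: plan.py x y z [nrows] [A] ; prints rows from the current pose
def state():
    o=ctrl.get_obs(); p=np.array(o['eef_pos']); w,x,y,z=o['eef_rot']; return o,p,Ro.from_quat([x,y,z,w])
def plan(target,n=None,A=None):
    o,p,R=state(); M=R.as_matrix(); d=np.array(target)-p
    Rt=R
    if A is not None:
        Y=np.array([np.cos(A),np.sin(A),0]); Z=np.array([0,0,-1.]); Rt=Ro.from_matrix(np.c_[np.cross(Y,Z),Y,Z])
    rv=(R.inv()*Rt).as_rotvec()
    if n is None: n=int(max(np.ceil(np.linalg.norm(d)/.05),np.ceil(np.linalg.norm(rv)/.18)))
    print('pos',p.round(4),'rv',rv.round(3),'n',n)
    c=R
    for i in range(n):
        s=c.inv().apply(d/n)/.05; print(i+1,s.round(2),(rv/n/np.pi).round(3)); c=c*Ro.from_rotvec(rv/n)
if __name__=='__main__':
    a=[float(v) for v in sys.argv[1:]]
    plan(a[:3],int(a[3]) if len(a)>3 and a[3] else None,a[4] if len(a)>4 else None)
E
python3 plan.py 0.4444 -0.0015 0.15 15 0
```

```text
pos [0.148  0.5551 0.2304] rv [-2.00e-03  1.00e-03  1.31e+00] n 15
1 [-0.57 -0.61  0.11] [-0.     0.     0.028]
2 [-0.62 -0.56  0.11] [-0.     0.     0.028]
3 [-0.67 -0.51  0.11] [-0.     0.     0.028]
4 [-0.71 -0.45  0.11] [-0.     0.     0.028]
5 [-0.75 -0.38  0.11] [-0.     0.     0.028]
6 [-0.78 -0.31  0.11] [-0.     0.     0.028]
7 [-0.8  -0.25  0.11] [-0.     0.     0.028]
8 [-0.82 -0.17  0.11] [-0.     0.     0.028]
9 [-0.83 -0.1   0.11] [-0.     0.     0.028]
10 [-0.84 -0.03  0.11] [-0.     0.     0.028]
11 [-0.84  0.04  0.11] [-0.     0.     0.028]
12 [-0.83  0.12  0.11] [-0.     0.     0.028]
13 [-0.82  0.19  0.11] [-0.     0.     0.028]
14 [-0.8   0.26  0.11] [-0.     0.     0.028]
15 [-0.77  0.33  0.11] [-0.     0.     0.028]
```

>>> drive_tool([
  {"slide": [-0.57, -0.61, 0.11], "delta_rot": [0, 0, 0.028], "hand": 1},
  {"slide": [-0.62, -0.56, 0.11], "delta_rot": [0, 0, 0.028], "hand": 1},
  {"slide": [-0.67, -0.51, 0.11], "delta_rot": [0, 0, 0.028], "hand": 1},
  {"slide": [-0.71, -0.45, 0.11], "delta_rot": [0, 0, 0.028], "hand": 1},
  {"slide": [-0.75, -0.38, 0.11], "delta_rot": [0, 0, 0.028], "hand": 1},
])

```text
time_s: 0.72
eef_pos: [0.2465, 0.3688, 0.2033]
eef_rot: [-0.0, 0.344, 0.939, -0.0]
wrist_force: [0.4, -0.1, 0.5]
opening: 1.004
```

>>> drive_tool([
  {"slide": [-0.78, -0.31, 0.11], "delta_rot": [0, 0, 0.028], "hand": 1},
  {"slide": [-0.8, -0.25, 0.11], "delta_rot": [0, 0, 0.028], "hand": 1},
  {"slide": [-0.82, -0.17, 0.11], "delta_rot": [0, 0, 0.028], "hand": 1},
  {"slide": [-0.83, -0.1, 0.11], "delta_rot": [0, 0, 0.028], "hand": 1},
  {"slide": [-0.84, -0.03, 0.11], "delta_rot": [0, 0, 0.028], "hand": 1},
])

```text
time_s: 1.35
eef_pos: [0.3444, 0.1836, 0.176]
eef_rot: [0.0, 0.541, 0.841, 0.0]
wrist_force: [-0.0, 0.1, -0.0]
opening: 0.998
```

```bash
python3 plan.py 0.4444 -0.0015 0.15 5 0
```

```text
pos [0.3444 0.1836 0.176 ] rv [ 0.    -0.     0.428] n 5
1 [-0.84  0.06  0.1 ] [ 0.    -0.     0.027]
2 [-0.83  0.13  0.1 ] [ 0.    -0.     0.027]
3 [-0.82  0.2   0.1 ] [ 0.    -0.     0.027]
4 [-0.8   0.27  0.1 ] [ 0.    -0.     0.027]
5 [-0.77  0.34  0.1 ] [ 0.    -0.     0.027]
```

>>> drive_tool([
  {"slide": [-0.84, 0.06, 0.1], "delta_rot": [0, 0, 0.027], "hand": 1},
  {"slide": [-0.83, 0.13, 0.1], "delta_rot": [0, 0, 0.027], "hand": 1},
  {"slide": [-0.82, 0.2, 0.1], "delta_rot": [0, 0, 0.027], "hand": 1},
  {"slide": [-0.8, 0.27, 0.1], "delta_rot": [0, 0, 0.027], "hand": 1},
  {"slide": [-0.77, 0.34, 0.1], "delta_rot": [0, 0, 0.027], "hand": 1},
])

```text
time_s: 1.98
eef_pos: [0.4458, -0.001, 0.1509]
eef_rot: [-0.0, 0.706, 0.708, -0.0]
wrist_force: [0.5, -0.3, 1.0]
opening: 1.0
```

```bash
python3 plan.py 0.4444 -0.0015 0.024 4 0
```

```text
pos [ 0.4458 -0.001   0.1509] rv [-0.    -0.     0.003] n 4
1 [-0.   -0.01  0.63] [-0. -0.  0.]
2 [-0.   -0.01  0.63] [-0. -0.  0.]
3 [-0.   -0.01  0.63] [-0. -0.  0.]
4 [-0.   -0.01  0.63] [-0. -0.  0.]
```

>>> drive_tool([
  {"slide": [-0.01, -0.03, 0.8], "delta_rot": [0, 0, 0.001], "hand": 1},
  {"slide": [0, 0, 0.8], "delta_rot": [0, 0, 0], "hand": 1},
  {"slide": [0, 0, 0.6], "delta_rot": [0, 0, 0], "hand": 1},
  {"slide": [0, 0, 0.34], "delta_rot": [0, 0, 0], "hand": 1},
  {"slide": [0, 0, 0], "delta_rot": [0, 0, 0], "hand": 0},
])

```text
time_s: 2.6
eef_pos: [0.4424, 0.0002, 0.0229]
eef_rot: [-0.002, 0.706, 0.708, -0.001]
wrist_force: [-1.0, -0.0, -0.3]
opening: 0.818
```

>>> drive_tool([
  {"slide": [0, 0, 0], "delta_rot": [0, 0, 0], "hand": 0},
  {"slide": [0, 0, 0], "delta_rot": [0, 0, 0], "hand": 0},
  {"slide": [0, 0, 0], "delta_rot": [0, 0, 0], "hand": 0},
  {"slide": [0, 0, 0], "delta_rot": [0, 0, 0], "hand": 0},
  {"slide": [0, 0, 0], "delta_rot": [0, 0, 0], "hand": 0},
])

```text
time_s: 3.22
eef_pos: [0.4449, -0.0004, 0.0253]
eef_rot: [0.001, 0.706, 0.708, 0.0]
wrist_force: [-1.4, 1.0, 7.3]
opening: 0.57
```

>>> drive_tool([
  {"slide": [0, 0, -0.4], "delta_rot": [0, 0, 0], "hand": 0},
  {"slide": [0, 0, -0.8], "delta_rot": [0, 0, 0], "hand": 0},
  {"slide": [0.3, 0.3, -0.4], "delta_rot": [0, 0, 0], "hand": 0},
  {"slide": [0.7, 0.7, 0], "delta_rot": [0, 0, 0], "hand": 0},
  {"slide": [0.7, 0.7, 0], "delta_rot": [0, 0, 0], "hand": 0},
])

```text
time_s: 3.85
eef_pos: [0.5302, 0.0858, 0.1053]
eef_rot: [0.001, 0.706, 0.708, 0.001]
wrist_force: [0.4, -0.8, -0.1]
opening: 0.571
```

>>> drive_tool([
  {"slide": [0.7, 0.7, 0], "delta_rot": [0, 0, 0], "hand": 0},
  {"slide": [0.5, 0.5, 0], "delta_rot": [0, 0, 0], "hand": 0},
  {"slide": [0.2, 0.2, 0], "delta_rot": [0, 0, 0], "hand": 0},
  {"slide": [0, 0, 0], "delta_rot": [0, 0, 0], "hand": 0},
  {"slide": [0, 0, 0], "delta_rot": [0, 0, 0], "hand": 0},
])

```text
time_s: 4.47
eef_pos: [0.5976, 0.1544, 0.104]
eef_rot: [-0.0, 0.706, 0.708, -0.001]
wrist_force: [-0.4, -0.5, -1.1]
opening: 0.569
```

```bash
python3 plan.py 0.600 0.155 0.029 1 0; python3 -c "
from h import *
shot('scene','pics/s2.png')
f=cv2.imread('pics/s2.png');cv2.imwrite('pics/s2c.png',cv2.resize(f[80:260,230:430],None,fx=4,fy=3.3))"
```

```text
pos [0.5976 0.1544 0.104 ] rv [-0.001  0.     0.003] n 1
1 [0.01 0.05 1.5 ] [-0.     0.     0.001]
```

View pics/s2c.png

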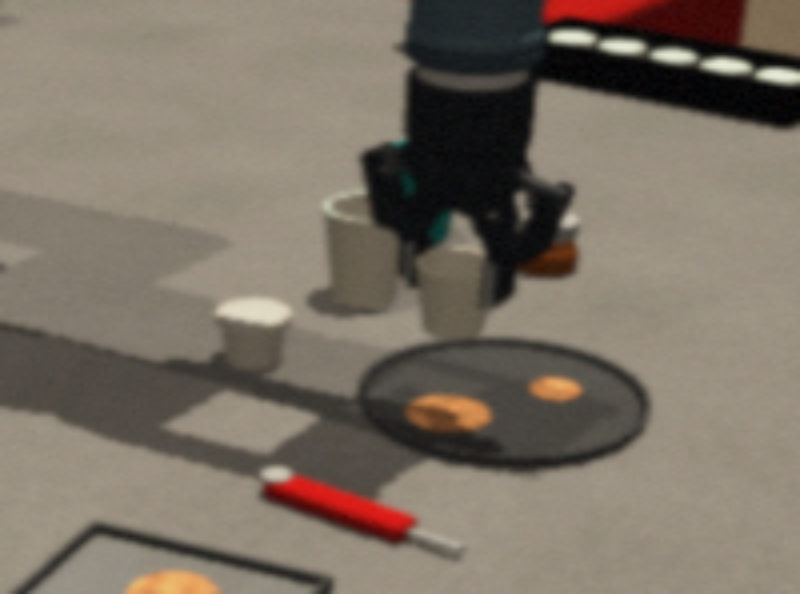

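>>> drive_tool([
  {"slide": [0.01, 0.05, 0.7], "delta_rot": [0, 0, 0.001], "hand": 0},
  {"slide": [0, 0, 0.5], "delta_rot": [0, 0, 0], "hand": 0},
  {"slide": [0, 0, 0.2], "delta_rot": [0, 0, 0], "hand": 0},
  {"slide": [0, 0, 0.1], "delta_rot": [0, 0, 0], "hand": 0},
  {"slide": [0, 0, 0], "delta_rot": [0, 0, 0], "hand": 0},
])

```text
time_s: 5.15
eef_pos: [0.6017, 0.1556, 0.0302]
eef_rot: [0.0, 0.707, 0.707, 0.001]
wrist_force: [-0.2, 0.1, -0.9]
opening: 0.566
```

>>> drive_tool([
  {"slide": [0, -0.02, 0.03], "delta_rot": [0, 0, 0], "hand": 0},
  {"slide": [0, 0, 0], "delta_rot": [0, 0, 0], "hand": 0},
  {"slide": [0, 0, 0], "delta_rot": [0, 0, 0], "hand": 0.9},
  {"slide": [0, 0, 0], "delta_rot": [0, 0, 0], "hand": 0.9},
  {"slide": [0, 0, 0], "delta_rot": [0, 0, 0], "hand": 0.9},
])

```text
time_s: 5.78
eef_pos: [0.5997, 0.1558, 0.0275]
eef_rot: [-0.0, 0.707, 0.707, -0.0]
wrist_force: [-0.3, 0.3, 0.4]
opening: 0.899
```

>>> drive_tool([
  {"slide": [0, 0, 0], "delta_rot": [0, 0, 0], "hand": 0.9},
  {"slide": [0, 0, -0.5], "delta_rot": [0, 0, 0], "hand": 1},
  {"slide": [0, 0, -1], "delta_rot": [0, 0, 0], "hand": 1},
  {"slide": [0, 0, -0.5], "delta_rot": [0, 0, 0], "hand": 1},
  {"slide": [0, 0, 0], "delta_rot": [0, 0, 0], "hand": 1},
])

```text
time_s: 6.4
eef_pos: [0.6019, 0.1559, 0.1305]
eef_rot: [0.002, 0.707, 0.707, 0.002]
wrist_force: [-1.2, -0.3, -0.4]
opening: 0.999
```

```bash
python3 plan.py 0.4417 0.1505 0.13 4 0; python3 -c "
from h import *
shot('scene','pics/s3.png')
f=cv2.imread('pics/s3.png');cv2.imwrite('pics/s3c.png',cv2.resize(f[80:260,230:430],None,fx=4,fy=3.3))"
```

```text
pos [0.6019 0.1559 0.1305] rv [ 0.005 -0.     0.   ] n 4
1 [-0.03 -0.8  -0.  ] [ 0. -0.  0.]
2 [-0.03 -0.8  -0.  ] [ 0. -0.  0.]
3 [-0.03 -0.8   0.  ] [ 0. -0.  0.]
4 [-0.03 -0.8   0.  ] [ 0. -0.  0.]
```

View pics/s3c.png

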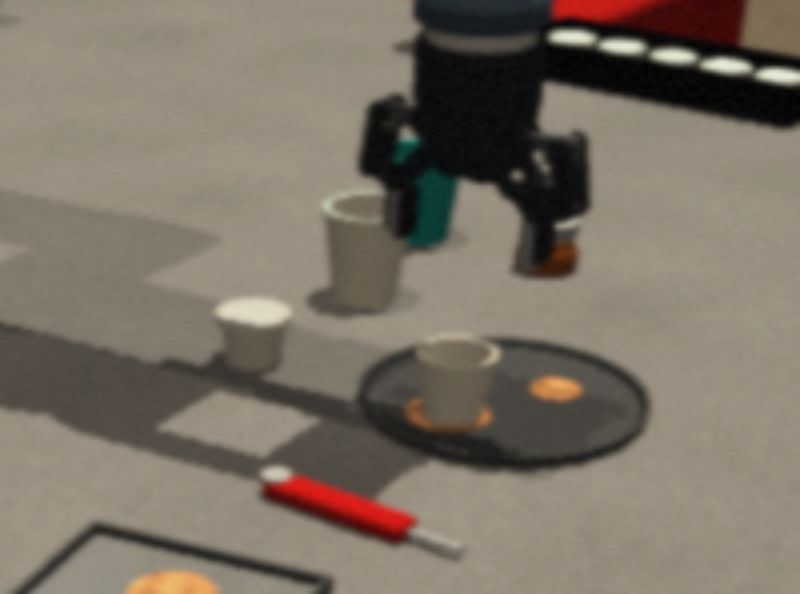

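>>> drive_tool([
  {"slide": [-0.1, -0.6, 0], "delta_rot": [0, 0, 0], "hand": 1},
  {"slide": [0, -1, 0], "delta_rot": [0, 0, 0], "hand": 1},
  {"slide": [0, -1, 0], "delta_rot": [0, 0, 0], "hand": 1},
  {"slide": [0, -0.56, 0.2], "delta_rot": [0, 0, 0], "hand": 1},
  {"slide": [0, 0, 0.4], "delta_rot": [0, 0, 0], "hand": 1},
])

```text
time_s: 7.08
eef_pos: [0.4392, 0.1509, 0.0962]
eef_rot: [-0.001, 0.707, 0.707, -0.001]
wrist_force: [0.5, 0.4, 1.1]
opening: 0.999
```

```bash
python3 plan.py 0.4417 0.1505 0.022 1 0
```

```text
pos [0.4392 0.1509 0.0962] rv [-0.002  0.     0.001] n 1
1 [-0.01  0.05  1.48] [-0.001  0.     0.   ]
```

>>> drive_tool([
  {"slide": [0, 0, 0.8], "delta_rot": [0, 0, 0], "hand": 1},
  {"slide": [0, 0, 0.5], "delta_rot": [0, 0, 0], "hand": 1},
  {"slide": [0, 0, 0.18], "delta_rot": [0, 0, 0], "hand": 1},
  {"slide": [0, 0, 0], "delta_rot": [0, 0, 0], "hand": 1},
  {"slide": [0, 0, 0], "delta_rot": [0, 0, 0], "hand": 0},
])

```text
time_s: 7.7
eef_pos: [0.4428, 0.1508, 0.0245]
eef_rot: [0.0, 0.707, 0.707, 0.0]
wrist_force: [0.1, 0.2, 0.6]
opening: 0.821
```

>>> drive_tool([
  {"slide": [0, 0, 0], "delta_rot": [0, 0, 0], "hand": 0},
  {"slide": [0, 0, 0], "delta_rot": [0, 0, 0], "hand": 0},
  {"slide": [0, 0, 0], "delta_rot": [0, 0, 0], "hand": 0},
  {"slide": [0, 0, 0], "delta_rot": [0, 0, 0], "hand": 0},
  {"slide": [0, 0, 0], "delta_rot": [0, 0, 0], "hand": 0},
])

```text
time_s: 8.32
eef_pos: [0.4431, 0.1509, 0.0253]
eef_rot: [0.001, 0.707, 0.707, 0.001]
wrist_force: [-2.6, -0.2, 7.8]
opening: 0.563
```

>>> drive_tool([
  {"slide": [0, 0, -0.4], "delta_rot": [0, 0, 0], "hand": 0},
  {"slide": [0, 0, -0.8], "delta_rot": [0, 0, 0], "hand": 0},
  {"slide": [-0.4, 0.26, -0.4], "delta_rot": [0, 0, 0], "hand": 0},
  {"slide": [-0.9, 0.5, 0], "delta_rot": [0, 0, 0], "hand": 0},
  {"slide": [-0.9, 0.5, 0], "delta_rot": [0, 0, 0], "hand": 0},
])

```text
time_s: 8.95
eef_pos: [0.5063, 0.0398, 0.1052]
eef_rot: [0.001, 0.707, 0.708, 0.001]
wrist_force: [0.7, 0.1, -0.4]
opening: 0.569
```

>>> drive_tool([
  {"slide": [-0.9, 0.5, 0], "delta_rot": [0, 0, 0], "hand": 0},
  {"slide": [-0.9, 0.5, 0], "delta_rot": [0, 0, 0], "hand": 0},
  {"slide": [-0.9, 0.5, 0], "delta_rot": [0, 0, 0], "hand": 0},
  {"slide": [-0.6, 0.4, 0], "delta_rot": [0, 0, 0], "hand": 0},
  {"slide": [-0.2, 0.2, 0], "delta_rot": [0, 0, 0], "hand": 0},
])

```text
time_s: 9.57
eef_pos: [0.611, -0.1363, 0.1044]
eef_rot: [0.001, 0.708, 0.706, 0.0]
wrist_force: [-0.5, -0.5, -0.9]
opening: 0.563
```

```bash
python3 plan.py 0.6099 -0.1343 0.0275 1 0; python3 -c "
from h import *
shot('scene','pics/s4.png')
f=cv2.imread('pics/s4.png');cv2.imwrite('pics/s4c.png',cv2.resize(f[140:340,190:390],None,fx=3,fy=3))"; python3 plan.py 0.6099 -0.1343 0.0275 1 0
```

```text
pos [ 0.611  -0.1363  0.1044] rv [ 0.001  0.001 -0.002] n 1
1 [ 0.04 -0.02  1.54] [ 0.     0.    -0.001]
pos [ 0.6116 -0.1365  0.1044] rv [ 0.002  0.001 -0.002] n 1
1 [ 0.05 -0.04  1.54] [ 0.001  0.    -0.001]
```

View pics/s4c.png

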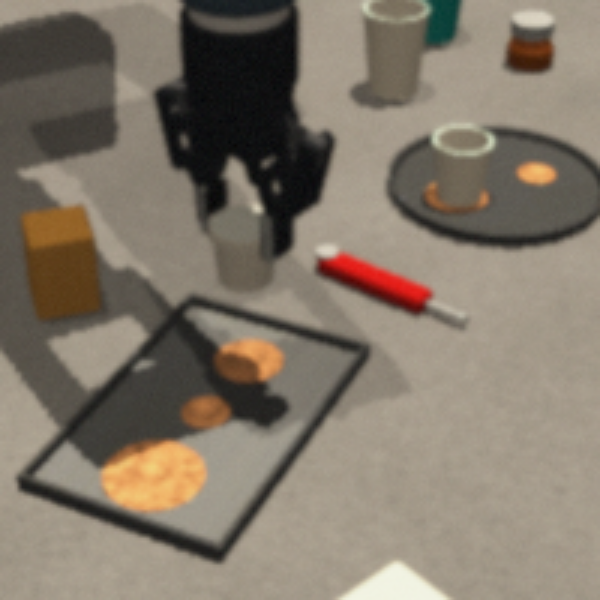

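>>> drive_tool([
  {"slide": [0.04, -0.03, 0.7], "delta_rot": [0, 0, 0], "hand": 0},
  {"slide": [0, 0, 0.5], "delta_rot": [0, 0, 0], "hand": 0},
  {"slide": [0, 0, 0.2], "delta_rot": [0, 0, 0], "hand": 0},
  {"slide": [0, 0, 0.1], "delta_rot": [0, 0, 0], "hand": 0},
  {"slide": [0, 0, 0], "delta_rot": [0, 0, 0], "hand": 0},
])

```text
time_s: 10.25
eef_pos: [0.6093, -0.1321, 0.03]
eef_rot: [0.001, 0.707, 0.707, 0.0]
wrist_force: [-0.1, -0.2, 0.5]
opening: 0.564
```

```bash
python3 plan.py 0.6099 -0.1343 0.028 1 0
```

```text
pos [ 0.6093 -0.1321  0.03  ] rv [0.002 0.001 0.001] n 1
1 [-0.04  0.01  0.04] [0. 0. 0.]
```

Pod is just above the pad; lower the last bit and release.

>>> drive_tool([
  {"slide": [-0.02, 0.01, 0.03], "delta_rot": [0, 0, 0], "hand": 0},
  {"slide": [0, 0, 0], "delta_rot": [0, 0, 0], "hand": 0},
  {"slide": [0, 0, 0], "delta_rot": [0, 0, 0], "hand": 0.9},
  {"slide": [0, 0, 0], "delta_rot": [0, 0, 0], "hand": 0.9},
  {"slide": [0, 0, 0], "delta_rot": [0, 0, 0], "hand": 0.9},
])

```text
time_s: 10.88
eef_pos: [0.609, -0.1333, 0.0272]
eef_rot: [-0.0, 0.707, 0.707, -0.0]
wrist_force: [-0.3, 0.2, 0.0]
opening: 0.897
```

>>> drive_tool([
  {"slide": [0, 0, 0], "delta_rot": [0, 0, 0], "hand": 0.9},
  {"slide": [0, 0, -0.5], "delta_rot": [0, 0, 0], "hand": 1},
  {"slide": [0, 0, -1], "delta_rot": [0, 0, 0], "hand": 1},
  {"slide": [-0.3, 0, -0.4], "delta_rot": [0, 0, 0], "hand": 1},
  {"slide": [-0.8, -0.4, 0], "delta_rot": [0, 0, 0], "hand": 1},
])

```text
time_s: 11.5
eef_pos: [0.5914, -0.1882, 0.1253]
eef_rot: [0.003, 0.706, 0.708, 0.001]
wrist_force: [1.1, -1.4, -1.1]
opening: 0.999
```

```bash
python3 plan.py 0.5076 -0.4075 0.10 5 0; python3 -c "
from h import *
shot('scene','pics/s5.png')
f=cv2.imread('pics/s5.png');cv2.imwrite('pics/s5c.png',cv2.resize(f[140:340,190:390],None,fx=3,fy=3))"
```

```text
pos [ 0.5914 -0.1882  0.1253] rv [0.005 0.002 0.003] n 5
1 [-0.88 -0.34  0.1 ] [0. 0. 0.]
2 [-0.88 -0.34  0.1 ] [0. 0. 0.]
3 [-0.88 -0.34  0.1 ] [0. 0. 0.]
4 [-0.88 -0.34  0.1 ] [0. 0. 0.]
5 [-0.88 -0.34  0.1 ] [0. 0. 0.]
```

View pics/s5c.png

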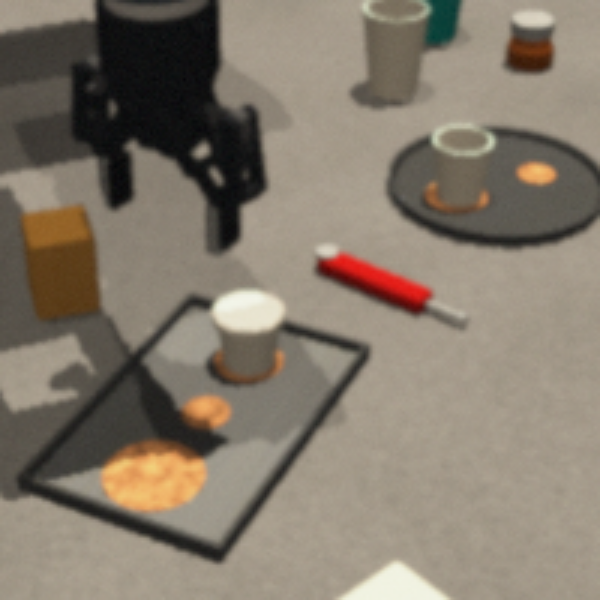

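Pod stands on the medium pad. On to the creamer.

>>> drive_tool([
  {"slide": [-0.9, -0.34, 0.1], "delta_rot": [0, 0, 0], "hand": 1},
  {"slide": [-0.95, -0.36, 0.1], "delta_rot": [0, 0, 0], "hand": 1},
  {"slide": [-0.95, -0.36, 0.1], "delta_rot": [0, 0, 0], "hand": 1},
  {"slide": [-0.95, -0.36, 0.1], "delta_rot": [0, 0, 0], "hand": 1},
  {"slide": [-0.63, -0.27, 0.1], "delta_rot": [0, 0, 0], "hand": 1},
])

```text
time_s: 12.18
eef_pos: [0.5034, -0.4094, 0.0969]
eef_rot: [0.0, 0.708, 0.706, -0.0]
wrist_force: [-0.0, -0.3, 0.3]
opening: 0.999
```

>>> drive_tool([
  {"slide": [0, 0, 0.6], "delta_rot": [0, 0, 0], "hand": 1},
  {"slide": [0, 0, 0.5], "delta_rot": [0, 0, 0], "hand": 1},
  {"slide": [0, 0, 0.3], "delta_rot": [0, 0, 0], "hand": 1},
  {"slide": [0, 0, 0], "delta_rot": [0, 0, 0], "hand": 1},
  {"slide": [0, 0, 0], "delta_rot": [0, 0, 0], "hand": 1},
])

```text
time_s: 12.8
eef_pos: [0.5052, -0.4077, 0.0283]
eef_rot: [0.001, 0.707, 0.707, -0.0]
wrist_force: [-1.2, 0.1, 0.6]
opening: 1.006
```

```bash
python3 plan.py 0.5076 -0.4075 0.006 1 0
```

```text
pos [ 0.5052 -0.4077  0.0283] rv [0.001 0.001 0.   ] n 1
1 [0.   0.05 0.45] [0. 0. 0.]
```

>>> drive_tool([
  {"slide": [0, 0.04, 0.3], "delta_rot": [0, 0, 0], "hand": 1},
  {"slide": [0, 0, 0.13], "delta_rot": [0, 0, 0], "hand": 1},
  {"slide": [0, 0, 0], "delta_rot": [0, 0, 0], "hand": 1},
  {"slide": [0, 0, 0], "delta_rot": [0, 0, 0], "hand": 1},
  {"slide": [0, 0, 0], "delta_rot": [0, 0, 0], "hand": 0.55},
])

```text
time_s: 13.42
eef_pos: [0.5067, -0.4075, 0.0062]
eef_rot: [0.0, 0.707, 0.707, -0.0]
wrist_force: [0.0, 0.5, 0.6]
opening: 0.819
```

>>> drive_tool([
  {"slide": [0, 0, 0], "delta_rot": [0, 0, 0], "hand": 0},
  {"slide": [0, 0, 0], "delta_rot": [0, 0, 0], "hand": 0},
  {"slide": [0, 0, 0], "delta_rot": [0, 0, 0], "hand": 0},
  {"slide": [0, 0, 0], "delta_rot": [0, 0, 0], "hand": 0},
  {"slide": [0, 0, 0], "delta_rot": [0, 0, 0], "hand": 0},
])

```text
time_s: 14.05
eef_pos: [0.5069, -0.4077, 0.0065]
eef_rot: [0.001, 0.707, 0.707, -0.0]
wrist_force: [-0.5, 0.2, 5.6]
opening: 0.418
```

>>> drive_tool([
  {"slide": [0, 0, -0.4], "delta_rot": [0, 0, 0], "hand": 0},
  {"slide": [0, 0, -0.8], "delta_rot": [0, 0, 0], "hand": 0},
  {"slide": [0.4, 0.26, -0.4], "delta_rot": [0, 0, 0], "hand": 0},
  {"slide": [0.8, 0.45, 0], "delta_rot": [0, 0, 0], "hand": 0},
  {"slide": [0.9, 0.5, 0], "delta_rot": [0, 0, 0], "hand": 0},
])

```text
time_s: 14.68
eef_pos: [0.5679, -0.3005, 0.0867]
eef_rot: [0.0, 0.707, 0.707, 0.0]
wrist_force: [0.7, -0.2, -0.7]
opening: 0.417
```

>>> drive_tool([
  {"slide": [0.9, 0.5, 0], "delta_rot": [0, 0, 0], "hand": 0},
  {"slide": [0.8, 0.45, 0], "delta_rot": [0, 0, 0], "hand": 0},
  {"slide": [0.4, 0.2, 0], "delta_rot": [0, 0, 0], "hand": 0},
  {"slide": [0, 0, 0.4], "delta_rot": [0, 0, 0], "hand": 0},
  {"slide": [0, 0, 0.4], "delta_rot": [0, 0, 0], "hand": 0},
])

```text
time_s: 15.3
eef_pos: [0.6236, -0.1979, 0.0441]
eef_rot: [-0.0, 0.707, 0.707, -0.0]
wrist_force: [-0.7, 0.3, -0.7]
opening: 0.413
```

```bash
python3 -c "
from h import *
shot('scene','pics/s6.png')
f=cv2.imread('pics/s6.png');cv2.imwrite('pics/s6c.png',cv2.resize(f[140:340,190:390],None,fx=3,fy=3))"; python3 plan.py 0.6247 -0.1978 0.0105 1 0
```

```text
pos [ 0.6214 -0.1973  0.0405] rv [-0.006 -0.003 -0.002] n 1
1 [-0.01  0.07  0.6 ] [-0.002 -0.001 -0.   ]
```

View pics/s6c.png

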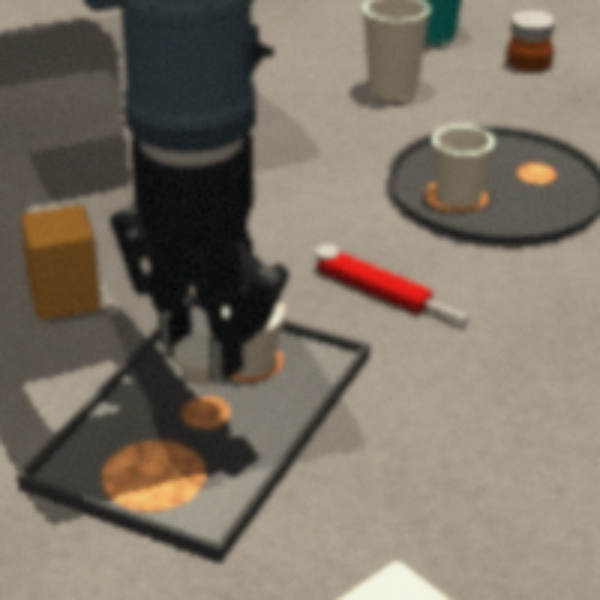

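>>> drive_tool([
  {"slide": [0, 0, 0.3], "delta_rot": [0, 0, 0], "hand": 0},
  {"slide": [0, 0, 0.2], "delta_rot": [0, 0, 0], "hand": 0},
  {"slide": [0, 0, 0], "delta_rot": [0, 0, 0], "hand": 0},
  {"slide": [0, 0, 0], "delta_rot": [0, 0, 0], "hand": 0},
  {"slide": [0, 0, 0], "delta_rot": [0, 0, 0], "hand": 0},
])

```text
time_s: 15.98
eef_pos: [0.6251, -0.1975, 0.0216]
eef_rot: [0.001, 0.707, 0.707, 0.0]
wrist_force: [-0.1, 1.1, -0.0]
opening: 0.418
```

```bash
python3 plan.py 0.6247 -0.1978 0.0105 1 0
```

```text
pos [ 0.6251 -0.1975  0.0216] rv [0.001 0.001 0.   ] n 1
1 [-0.01 -0.01  0.22] [0. 0. 0.]
```

>>> drive_tool([
  {"slide": [0, 0, 0.16], "delta_rot": [0, 0, 0], "hand": 0},
  {"slide": [0, 0, 0.06], "delta_rot": [0, 0, 0], "hand": 0},
  {"slide": [0, 0, 0], "delta_rot": [0, 0, 0], "hand": 0},
  {"slide": [0, 0, 0], "delta_rot": [0, 0, 0], "hand": 0.8},
  {"slide": [0, 0, 0], "delta_rot": [0, 0, 0], "hand": 0.8},
])

```text
time_s: 16.6
eef_pos: [0.6244, -0.1971, 0.0094]
eef_rot: [-0.0, 0.707, 0.707, -0.0]
wrist_force: [-1.4, -0.1, -0.8]
opening: 0.8
```

>>> drive_tool([
  {"slide": [0, 0, 0], "delta_rot": [0, 0, 0], "hand": 0.8},
  {"slide": [0, 0, 0], "delta_rot": [0, 0, 0], "hand": 0.8},
  {"slide": [0, 0, -0.6], "delta_rot": [0, 0, 0], "hand": 0.8},
  {"slide": [0, 0, -1], "delta_rot": [0, 0, 0], "hand": 0.8},
  {"slide": [0, 0, -0.8], "delta_rot": [0, 0, 0], "hand": 0.8},
])

```text
time_s: 17.23
eef_pos: [0.6248, -0.1974, 0.1316]
eef_rot: [0.0, 0.707, 0.707, 0.0]
wrist_force: [-0.4, -0.1, 0.1]
opening: 0.802
```

```bash
python3 -c "
from h import *
shot('scene','pics/s7.png')
f=cv2.imread('pics/s7.png');cv2.imwrite('pics/s7c.png',cv2.resize(f[140:340,190:390],None,fx=3,fy=3))"; python3 plan.py 0.4307 -0.2961 0.13 5 0
```

```text
pos [ 0.6279 -0.1988  0.1381] rv [0.009 0.005 0.   ] n 5
1 [-0.39 -0.79  0.03] [0.001 0.    0.   ]
2 [-0.39 -0.79  0.03] [0.001 0.    0.   ]
3 [-0.39 -0.79  0.03] [0.001 0.    0.   ]
4 [-0.39 -0.79  0.03] [0.001 0.    0.   ]
5 [-0.39 -0.79  0.03] [0.001 0.    0.   ]
```

View pics/s7c.png

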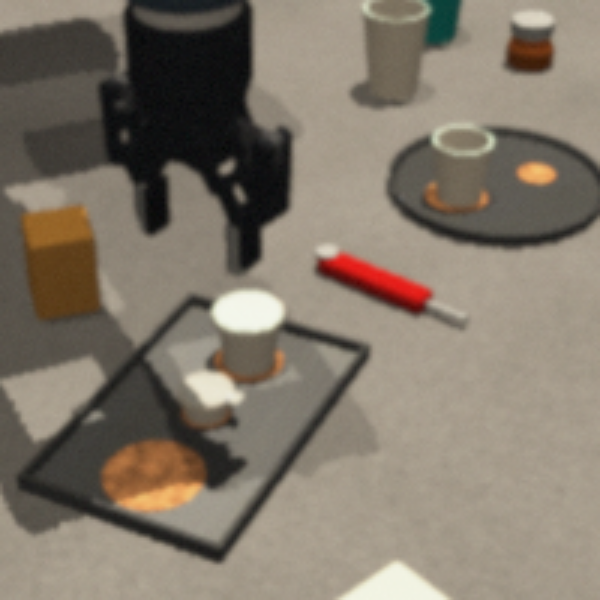

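>>> drive_tool([
  {"slide": [-0.4, -0.8, 0], "delta_rot": [0, 0, 0], "hand": 0.8},
  {"slide": [-0.45, -0.9, 0], "delta_rot": [0, 0, 0], "hand": 0.8},
  {"slide": [-0.45, -0.9, 0], "delta_rot": [0, 0, 0], "hand": 0.8},
  {"slide": [-0.42, -0.83, 0], "delta_rot": [0, 0, 0], "hand": 0.8},
  {"slide": [-0.25, -0.45, 0.2], "delta_rot": [0, 0, 0], "hand": 0.8},
])

```text
time_s: 17.9
eef_pos: [0.4292, -0.297, 0.1203]
eef_rot: [0.001, 0.708, 0.707, -0.0]
wrist_force: [0.1, 0.6, -0.2]
opening: 0.8
```

>>> drive_tool([
  {"slide": [0, 0, 0.6], "delta_rot": [0, 0, 0], "hand": 0.8},
  {"slide": [0, 0, 0.7], "delta_rot": [0, 0, 0], "hand": 0.8},
  {"slide": [0, 0, 0.4], "delta_rot": [0, 0, 0], "hand": 0.8},
  {"slide": [0, 0, 0], "delta_rot": [0, 0, 0], "hand": 0.8},
  {"slide": [0, 0, 0], "delta_rot": [0, 0, 0], "hand": 0.8},
])

```text
time_s: 18.52
eef_pos: [0.431, -0.2962, 0.0356]
eef_rot: [0.001, 0.707, 0.707, -0.0]
wrist_force: [0.3, 0.4, 0.5]
opening: 0.803
```

```bash
python3 plan.py 0.4307 -0.2961 0.007 1 0
```

```text
pos [ 0.431  -0.2962  0.0356] rv [ 0.001  0.001 -0.   ] n 1
1 [ 0.   -0.01  0.57] [ 0.  0. -0.]
```

>>> drive_tool([
  {"slide": [0, 0, 0.4], "delta_rot": [0, 0, 0], "hand": 0.8},
  {"slide": [0, 0, 0.17], "delta_rot": [0, 0, 0], "hand": 0.8},
  {"slide": [0, 0, 0], "delta_rot": [0, 0, 0], "hand": 0.8},
  {"slide": [0, 0, 0], "delta_rot": [0, 0, 0], "hand": 0.5},
  {"slide": [0, 0, 0], "delta_rot": [0, 0, 0], "hand": 0},
])

```text
time_s: 19.15
eef_pos: [0.4309, -0.2961, 0.007]
eef_rot: [0.001, 0.707, 0.707, -0.0]
wrist_force: [-0.6, -0.3, 0.2]
opening: 0.378
```

>>> drive_tool([
  {"slide": [0, 0, 0], "delta_rot": [0, 0, 0], "hand": 0},
  {"slide": [0, 0, 0], "delta_rot": [0, 0, 0], "hand": 0},
  {"slide": [0, 0, 0], "delta_rot": [0, 0, 0], "hand": 0},
  {"slide": [0, 0, 0], "delta_rot": [0, 0, 0], "hand": 0},
  {"slide": [0, 0, 0], "delta_rot": [0, 0, 0], "hand": 0},
])

```text
time_s: 19.77
eef_pos: [0.4311, -0.2963, 0.0074]
eef_rot: [0.001, 0.707, 0.707, -0.0]
wrist_force: [-0.7, 0.4, 5.5]
opening: 0.343
```

>>> drive_tool([
  {"slide": [0, 0, -0.4], "delta_rot": [0, 0, 0], "hand": 0},
  {"slide": [0, 0, -0.9], "delta_rot": [0, 0, 0], "hand": 0},
  {"slide": [0.35, 0.05, -0.9], "delta_rot": [0, 0, 0], "hand": 0},
  {"slide": [0.8, 0.4, -0.2], "delta_rot": [0, 0, 0], "hand": 0},
  {"slide": [0.9, 0.4, 0], "delta_rot": [0, 0, 0], "hand": 0},
])

```text
time_s: 20.4
eef_pos: [0.4745, -0.1934, 0.1285]
eef_rot: [0.002, 0.708, 0.707, 0.0]
wrist_force: [0.8, 0.5, -0.4]
opening: 0.343
```

>>> drive_tool([
  {"slide": [0.9, 0.4, 0], "delta_rot": [0, 0, 0], "hand": 0},
  {"slide": [0.9, 0.4, 0], "delta_rot": [0, 0, 0], "hand": 0},
  {"slide": [0.9, 0.4, 0], "delta_rot": [0, 0, 0], "hand": 0},
  {"slide": [0.9, 0.4, 0], "delta_rot": [0, 0, 0], "hand": 0},
  {"slide": [0.9, 0.4, 0], "delta_rot": [0, 0, 0], "hand": 0},
])

```text
time_s: 21.02
eef_pos: [0.5737, 0.0333, 0.1267]
eef_rot: [0.0, 0.707, 0.707, 0.0]
wrist_force: [1.3, -1.0, -0.4]
opening: 0.346
```

```bash
python3 plan.py 0.6336 0.2311 0.128 5 0
```

```text
pos [0.5737 0.0333 0.1267] rv [0.001 0.    0.   ] n 5
1 [ 0.79  0.24 -0.01] [0. 0. 0.]
2 [ 0.79  0.24 -0.01] [0. 0. 0.]
3 [ 0.79  0.24 -0.01] [0. 0. 0.]
4 [ 0.79  0.24 -0.01] [0. 0. 0.]
5 [ 0.79  0.24 -0.01] [0. 0. 0.]
```

>>> drive_tool([
  {"slide": [0.9, 0.3, 0], "delta_rot": [0, 0, 0], "hand": 0},
  {"slide": [0.9, 0.3, 0], "delta_rot": [0, 0, 0], "hand": 0},
  {"slide": [0.9, 0.25, 0], "delta_rot": [0, 0, 0], "hand": 0},
  {"slide": [0.8, 0.2, 0], "delta_rot": [0, 0, 0], "hand": 0},
  {"slide": [0.5, 0.15, 0], "delta_rot": [0, 0, 0], "hand": 0},
])

```text
time_s: 21.65
eef_pos: [0.6331, 0.234, 0.1265]
eef_rot: [0.0, 0.707, 0.708, 0.0]
wrist_force: [-0.1, -0.6, -0.9]
opening: 0.342
```

>>> drive_tool([
  {"slide": [0, 0, 0.5], "delta_rot": [0, 0, 0], "hand": 0},
  {"slide": [0, 0, 0.7], "delta_rot": [0, 0, 0], "hand": 0},
  {"slide": [0, 0, 0.5], "delta_rot": [0, 0, 0], "hand": 0},
  {"slide": [0, 0, 0.2], "delta_rot": [0, 0, 0], "hand": 0},
  {"slide": [0, 0, 0], "delta_rot": [0, 0, 0], "hand": 0},
])

```text
time_s: 22.28
eef_pos: [0.6328, 0.2317, 0.031]
eef_rot: [-0.0, 0.707, 0.707, -0.0]
wrist_force: [0.3, -0.0, -0.0]
opening: 0.34
```

```bash
python3 -c "
from h import *
shot('scene','pics/s8.png')
f=cv2.imread('pics/s8.png');cv2.imwrite('pics/s8c.png',cv2.resize(f[80:260,280:460],None,fx=3.3,fy=3.3))"; python3 plan.py 0.6336 0.2311 0.011 1 0
```

```text
pos [0.6336 0.2318 0.0321] rv [ 0.001 -0.    -0.   ] n 1
1 [-0.01 -0.    0.42] [ 0. -0. -0.]
```

View pics/s8c.png

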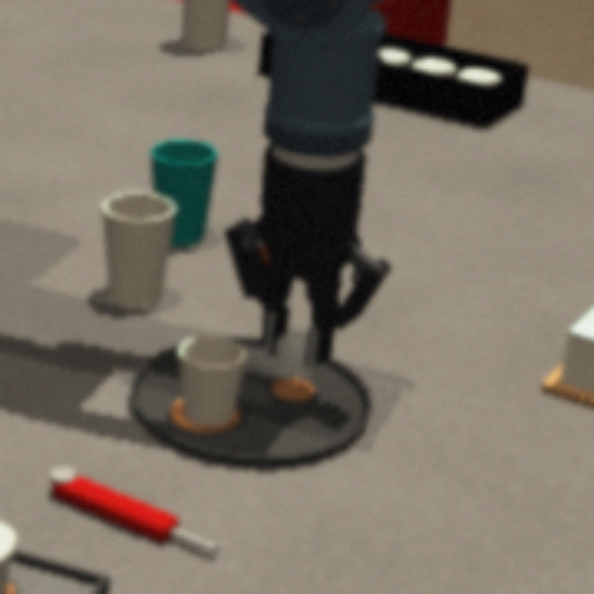

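>>> drive_tool([
  {"slide": [0, 0, 0.3], "delta_rot": [0, 0, 0], "hand": 0},
  {"slide": [0, 0, 0.1], "delta_rot": [0, 0, 0], "hand": 0},
  {"slide": [0, 0, 0], "delta_rot": [0, 0, 0], "hand": 0},
  {"slide": [0, 0, 0], "delta_rot": [0, 0, 0], "hand": 0},
  {"slide": [0, 0, 0], "delta_rot": [0, 0, 0], "hand": 0},
])

```text
time_s: 22.95
eef_pos: [0.6331, 0.2318, 0.0114]
eef_rot: [0.0, 0.707, 0.707, 0.0]
wrist_force: [-0.1, 0.2, 3.2]
opening: 0.345
```

```bash
python3 plan.py 0.6336 0.2311 0.011 1 0
```

```text
pos [0.6331 0.2318 0.0114] rv [ 0. -0. -0.] n 1
1 [-0.01  0.01  0.01] [ 0. -0. -0.]
```

Force of about 3 N upward: it is in contact with the tray. Release.

>>> drive_tool([
  {"slide": [0, 0, 0], "delta_rot": [0, 0, 0], "hand": 0.6},
  {"slide": [0, 0, 0], "delta_rot": [0, 0, 0], "hand": 0.6},
  {"slide": [0, 0, 0], "delta_rot": [0, 0, 0], "hand": 0.6},
  {"slide": [0, 0, 0], "delta_rot": [0, 0, 0], "hand": 0.6},
  {"slide": [0, 0, -0.4], "delta_rot": [0, 0, 0], "hand": 0.6},
])

```text
time_s: 23.58
eef_pos: [0.6314, 0.2314, 0.03]
eef_rot: [-0.001, 0.707, 0.707, -0.002]
wrist_force: [-0.3, 0.5, 0.2]
opening: 0.597
```

>>> drive_tool([
  {"slide": [0, 0, -0.8], "delta_rot": [0, 0, 0], "hand": 0.6},
  {"slide": [0, 0, -1], "delta_rot": [0, 0, 0], "hand": 1},
  {"slide": [0, 0, -0.8], "delta_rot": [0, 0, 0], "hand": 1},
  {"slide": [0, -0.3, 0], "delta_rot": [0, 0, 0], "hand": 1},
  {"slide": [0.2, -0.8, 0], "delta_rot": [0, 0, 0], "hand": 1},
])

```text
time_s: 24.2
eef_pos: [0.5796, 0.2413, 0.1642]
eef_rot: [0.001, 0.708, 0.706, 0.002]
wrist_force: [-0.5, -0.2, -0.3]
opening: 0.997
```

```bash
python3 -c "
from h import *
shot('scene','pics/s9.png')
f=cv2.imread('pics/s9.png');cv2.imwrite('pics/s9c.png',cv2.resize(f[80:260,280:460],None,fx=3.3,fy=3.3))"; python3 plan.py 0.4342 0.2934 0.16 5 0
```

```text
pos [0.573  0.2433 0.1624] rv [-0.003 -0.001  0.001] n 5
1 [ 0.2  -0.55  0.01] [-0. -0.  0.]
2 [ 0.2  -0.55  0.01] [-0. -0.  0.]
3 [ 0.2  -0.55  0.01] [-0. -0.  0.]
4 [ 0.2  -0.56  0.01] [-0. -0.  0.]
5 [ 0.2  -0.56  0.01] [-0. -0.  0.]
```

View pics/s9c.png

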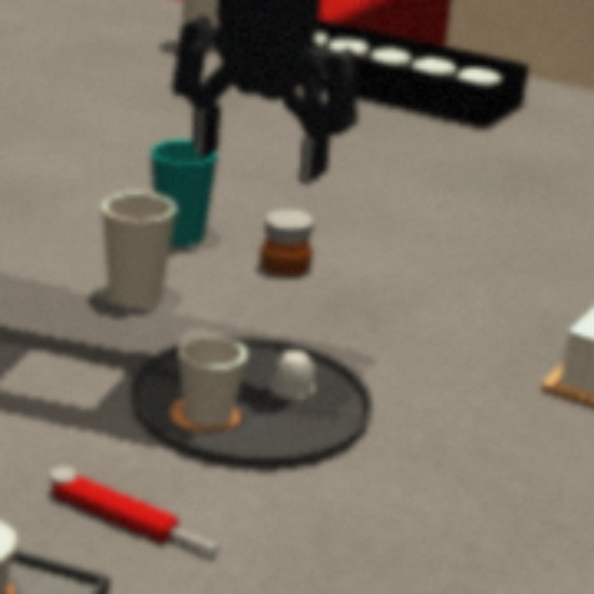

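>>> drive_tool([
  {"slide": [0.3, -0.8, 0], "delta_rot": [0, 0, 0], "hand": 1},
  {"slide": [0.33, -0.9, 0], "delta_rot": [0, 0, 0], "hand": 1},
  {"slide": [0.3, -0.8, 0], "delta_rot": [0, 0, 0], "hand": 1},
  {"slide": [0.1, -0.38, 0], "delta_rot": [0, 0, 0], "hand": 1},
  {"slide": [0, 0, 0], "delta_rot": [0, 0, 0], "hand": 1},
])

```text
time_s: 24.88
eef_pos: [0.4339, 0.2937, 0.1623]
eef_rot: [0.0, 0.707, 0.708, 0.001]
wrist_force: [0.3, -0.3, -0.1]
opening: 0.997
```

>>> drive_tool([
  {"slide": [0, 0, 0.6], "delta_rot": [0, 0, 0], "hand": 1},
  {"slide": [0, 0, 0.4], "delta_rot": [0, 0, 0], "hand": 1},
  {"slide": [0, 0, 0], "delta_rot": [0, 0, 0], "hand": 1},
  {"slide": [0, 0, 0], "delta_rot": [0, 0, 0], "hand": 1},
  {"slide": [0, 0, 0], "delta_rot": [0, 0, 0], "hand": 1},
])

```text
time_s: 25.5
eef_pos: [0.4353, 0.2934, 0.1125]
eef_rot: [0.0, 0.707, 0.707, 0.001]
wrist_force: [0.2, -0.1, 0.7]
opening: 1.003
```

```bash
python3 plan.py 0.4342 0.2934 0.052 1 0
```

```text
pos [0.4353 0.2934 0.1125] rv [ 0.002 -0.001 -0.   ] n 1
1 [-0.   -0.02  1.21] [ 0.001 -0.    -0.   ]
```

>>> drive_tool([
  {"slide": [0, -0.02, 0.5], "delta_rot": [0, 0, 0], "hand": 1},
  {"slide": [0, 0, 0.5], "delta_rot": [0, 0, 0], "hand": 1},
  {"slide": [0, 0, 0.2], "delta_rot": [0, 0, 0], "hand": 1},
  {"slide": [0, 0, 0], "delta_rot": [0, 0, 0], "hand": 1},
  {"slide": [0, 0, 0], "delta_rot": [0, 0, 0], "hand": 0},
])

```text
time_s: 26.12
eef_pos: [0.434, 0.2936, 0.0524]
eef_rot: [0.0, 0.707, 0.707, 0.001]
wrist_force: [-0.3, 0.5, 0.2]
opening: 0.817
```

>>> drive_tool([
  {"slide": [0, 0, 0], "delta_rot": [0, 0, 0], "hand": 0},
  {"slide": [0, 0, 0], "delta_rot": [0, 0, 0], "hand": 0},
  {"slide": [0, 0, 0], "delta_rot": [0, 0, 0], "hand": 0},
  {"slide": [0, 0, 0], "delta_rot": [0, 0, 0], "hand": 0},
  {"slide": [0, 0, 0], "delta_rot": [0, 0, 0], "hand": 0},
])

```text
time_s: 26.75
eef_pos: [0.4342, 0.2938, 0.0532]
eef_rot: [0.0, 0.707, 0.707, 0.001]
wrist_force: [-1.0, -0.2, 7.7]
opening: 0.732
```

>>> drive_tool([
  {"slide": [0, 0, -0.4], "delta_rot": [0, 0, 0], "hand": 0},
  {"slide": [0, 0, -0.8], "delta_rot": [0, 0, 0], "hand": 0},
  {"slide": [0, 0, -0.7], "delta_rot": [0, 0, 0], "hand": 0},
  {"slide": [-0.4, 0.14, -0.3], "delta_rot": [0, 0, 0], "hand": 0},
  {"slide": [-0.8, 0.3, 0], "delta_rot": [0, 0, 0], "hand": 0},
])

```text
time_s: 27.38
eef_pos: [0.4562, 0.234, 0.164]
eef_rot: [0.001, 0.706, 0.708, 0.002]
wrist_force: [1.0, 0.5, -1.4]
opening: 0.727
```

>>> drive_tool([
  {"slide": [-0.9, 0.35, 0], "delta_rot": [0, 0, 0], "hand": 0},
  {"slide": [-0.9, 0.35, 0], "delta_rot": [0, 0, 0], "hand": 0},
  {"slide": [-0.9, 0.35, 0], "delta_rot": [0, 0, 0], "hand": 0},
  {"slide": [-0.9, 0.35, 0], "delta_rot": [0, 0, 0], "hand": 0},
  {"slide": [-0.9, 0.35, 0], "delta_rot": [0, 0, 0], "hand": 0},
])

```text
time_s: 28.0
eef_pos: [0.5432, 0.0067, 0.1621]
eef_rot: [0.001, 0.707, 0.707, 0.0]
wrist_force: [1.1, 0.9, -2.0]
opening: 0.724
```

>>> drive_tool([
  {"slide": [-0.9, 0.35, 0], "delta_rot": [0, 0, 0], "hand": 0},
  {"slide": [-0.9, 0.35, 0], "delta_rot": [0, 0, 0], "hand": 0},
  {"slide": [-0.9, 0.35, 0], "delta_rot": [0, 0, 0], "hand": 0},
  {"slide": [-0.9, 0.35, 0], "delta_rot": [0, 0, 0], "hand": 0},
  {"slide": [-0.9, 0.3, 0], "delta_rot": [0, 0, 0], "hand": 0},
])

```text
time_s: 28.62
eef_pos: [0.6281, -0.2183, 0.1619]
eef_rot: [0.0, 0.707, 0.707, 0.0]
wrist_force: [-0.2, 0.4, -1.6]
opening: 0.731
```

>>> drive_tool([
  {"slide": [-0.7, 0.2, 0], "delta_rot": [0, 0, 0], "hand": 0},
  {"slide": [-0.3, 0.05, 0], "delta_rot": [0, 0, 0], "hand": 0},
  {"slide": [0, 0, 0], "delta_rot": [0, 0, 0], "hand": 0},
  {"slide": [0, 0, 0], "delta_rot": [0, 0, 0], "hand": 0},
  {"slide": [0, 0, 0], "delta_rot": [0, 0, 0], "hand": 0},
])

```text
time_s: 29.25
eef_pos: [0.64, -0.2652, 0.1615]
eef_rot: [-0.0, 0.707, 0.708, 0.0]
wrist_force: [0.2, -0.6, -1.6]
opening: 0.729
```

```bash
python3 -c "
from h import *
shot('scene','pics/s10.png')
f=cv2.imread('pics/s10.png');cv2.imwrite('pics/s10c.png',cv2.resize(f[120:340,170:390],None,fx=2.7,fy=2.7))"; python3 plan.py 0.6413 -0.2677 0.0575 1 0
```

```text
pos [ 0.6401 -0.2654  0.1615] rv [-0.    -0.     0.001] n 1
1 [-0.05  0.02  2.08] [-0. -0.  0.]
```

View pics/s10c.png

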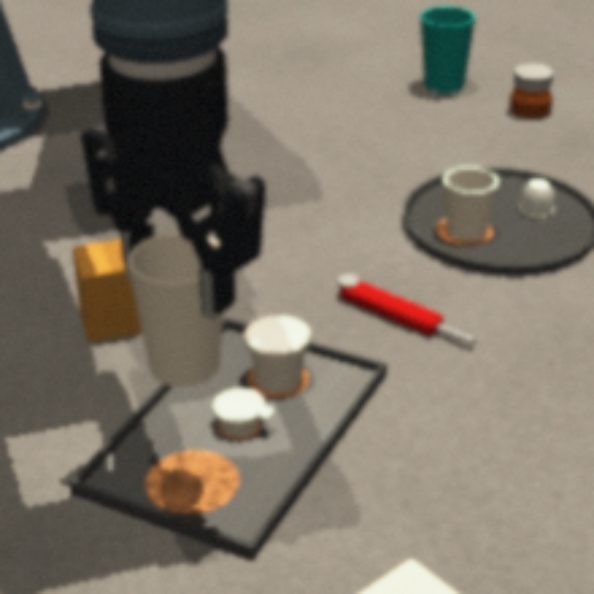

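>>> drive_tool([
  {"slide": [-0.05, 0.02, 0.6], "delta_rot": [0, 0, 0], "hand": 0},
  {"slide": [0, 0, 0.8], "delta_rot": [0, 0, 0], "hand": 0},
  {"slide": [0, 0, 0.5], "delta_rot": [0, 0, 0], "hand": 0},
  {"slide": [0, 0, 0.1], "delta_rot": [0, 0, 0], "hand": 0},
  {"slide": [0, 0, 0], "delta_rot": [0, 0, 0], "hand": 0},
])

```text
time_s: 29.92
eef_pos: [0.6414, -0.269, 0.062]
eef_rot: [0.0, 0.707, 0.707, 0.0]
wrist_force: [-0.5, -1.1, -0.9]
opening: 0.728
```

>>> drive_tool([
  {"slide": [0, 0, 0.05], "delta_rot": [0, 0, 0], "hand": 0},
  {"slide": [0, 0, 0.03], "delta_rot": [0, 0, 0], "hand": 0},
  {"slide": [0, 0, 0], "delta_rot": [0, 0, 0], "hand": 0},
  {"slide": [0, 0, 0], "delta_rot": [0, 0, 0], "hand": 0},
  {"slide": [0, 0, 0], "delta_rot": [0, 0, 0], "hand": 0},
])

```text
time_s: 30.55
eef_pos: [0.6411, -0.2693, 0.0574]
eef_rot: [0.0, 0.707, 0.707, 0.0]
wrist_force: [-0.3, 0.5, -1.5]
opening: 0.725
```

>>> drive_tool([
  {"slide": [0.02, 0, 0.02], "delta_rot": [0, 0, 0], "hand": 0},
  {"slide": [0, 0, 0], "delta_rot": [0, 0, 0], "hand": 0},
  {"slide": [0, 0, 0], "delta_rot": [0, 0, 0], "hand": 1},
  {"slide": [0, 0, 0], "delta_rot": [0, 0, 0], "hand": 1},
  {"slide": [0, 0, 0], "delta_rot": [0, 0, 0], "hand": 1},
])

```text
time_s: 31.18
eef_pos: [0.641, -0.268, 0.056]
eef_rot: [-0.0, 0.707, 0.707, 0.0]
wrist_force: [-0.2, 0.3, 0.4]
opening: 1.003
```

>>> drive_tool([
  {"slide": [0, 0, 0], "delta_rot": [0, 0, 0], "hand": 1},
  {"slide": [0, 0, -0.5], "delta_rot": [0, 0, 0], "hand": 1},
  {"slide": [0, 0, -1], "delta_rot": [0, 0, 0], "hand": 1},
  {"slide": [0, 0, -1], "delta_rot": [0, 0, 0], "hand": 1},
  {"slide": [0, 0, -0.5], "delta_rot": [0, 0, 0], "hand": 1},
])

```text
time_s: 31.8
eef_pos: [0.6423, -0.269, 0.2104]
eef_rot: [0.003, 0.707, 0.707, 0.001]
wrist_force: [0.3, -0.4, -0.5]
opening: 1.0
```

>>> drive_tool([
  {"slide": [0, -0.8, 0], "delta_rot": [0, 0, 0], "hand": 1},
  {"slide": [0, -1, 0], "delta_rot": [0, 0, 0], "hand": 1},
  {"slide": [0, -1, 0], "delta_rot": [0, 0, 0], "hand": 1},
  {"slide": [0, -0.6, 0], "delta_rot": [0, 0, 0], "hand": 1},
  {"slide": [0, 0, 0], "delta_rot": [0, 0, 0], "hand": 1},
])

```text
time_s: 32.42
eef_pos: [0.4696, -0.2682, 0.2066]
eef_rot: [0.0, 0.708, 0.706, -0.0]
wrist_force: [0.9, -0.3, 0.4]
opening: 0.997
```

```bash
python3 -c "
from h import *
shot('scene','pics/s11.png');shot('top','pics/t11.png')
f=cv2.imread('pics/s11.png');cv2.imwrite('pics/s11c.png',cv2.resize(f[120:340,90:390],None,fx=2.6,fy=2.6))
f=cv2.imread('pics/t11.png');cv2.imwrite('pics/t11c.png',cv2.resize(f[130:265,165:400],None,fx=3.4,fy=3.4,interpolation=cv2.INTER_CUBIC))"
```

```text
(no output)
```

View pics/s11c.png

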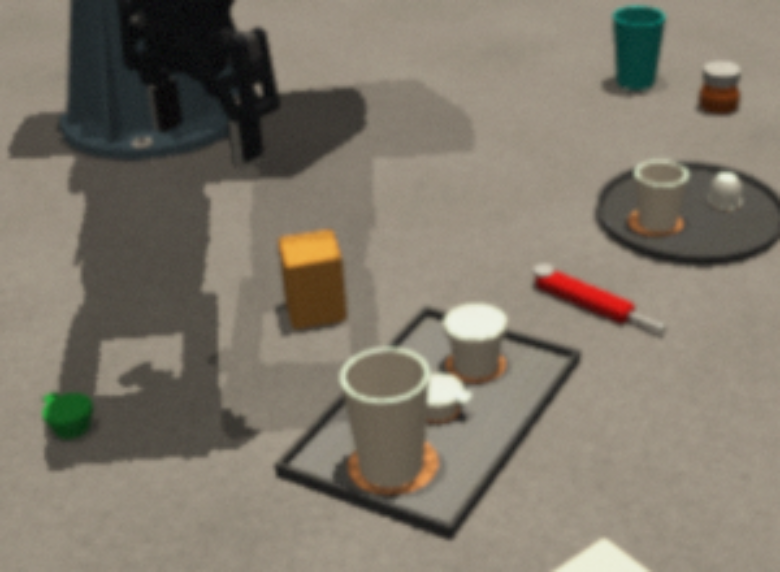

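View pics/t11c.png

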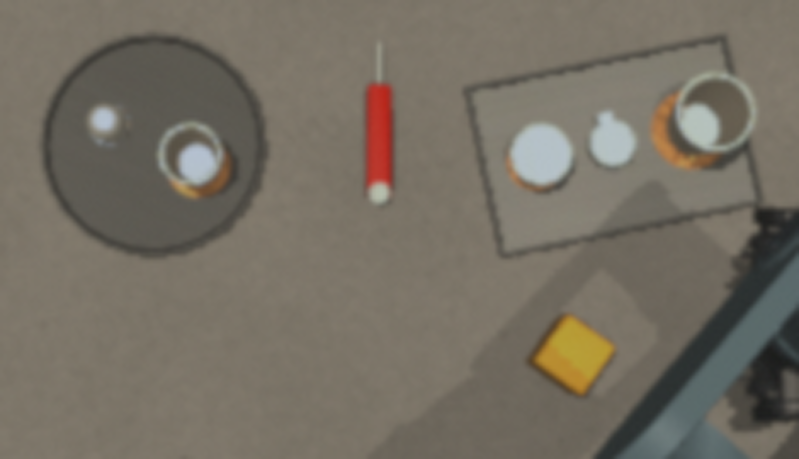

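```bash
python3 - <<'E'
from h import *
L0=np.array([.6413,-.2677]);Lm=np.array([.6099,-.1343]);Ls=np.array([.6247,-.1978])
for n,x,y,z,t in [('big',717,112,.092,L0),('pod',541,154,.048,Lm),('creamer',613,142,.024,Ls),('small',191,155,.06,(.6,.1539)),('caps',103,119,.033,(.6336,.2311)),('tin',573,355,.07,(.4447,-.1601))]:
    w=ray('top',165+x/3.4,130+y/3.4,z); print(n,w.round(4),((w[:2]-t)*1000).round(1))
o=ctrl.get_obs(); print(o['time_s'],o['wrist_force'])
E
```

```text
big [ 0.6403 -0.2714  0.092 ] [-1.  -3.7]
pod [ 0.6091 -0.1348  0.048 ] [-0.8 -0.5]
creamer [ 0.6242 -0.1984  0.024 ] [-0.5 -0.6]
small [0.5998 0.1536 0.06  ] [-0.2 -0.3]
caps [0.6321 0.2307 0.033 ] [-1.5 -0.4]
tin [ 0.4427 -0.1605  0.07  ] [-2.  -0.4]
32.525 [ 0.15807354 -0.73797981 -0.40042836]
```

```bash
python3 -c "
from bench import ctrl
print(ctrl.hand_in())"
```

```text
the job is handed in; nothing more can be done
None
```

All five items are on their pads, upright and let go. I handed the job in at about 32.5 s of the 128 s allowed. The hand-in gives no verdict.

My last check used the top and scene pictures, taken with the gripper clear of everything:

| Item | Pad | Offset from pad centre, world x / y (mm) |
|---|---|---|
| Espresso cup | larger, round tray | -0.2 / -0.3 |
| Capsule | smaller, round tray | -1.5 / -0.4 |
| Pod | medium, oblong tray | -0.8 / -0.5 |
| Creamer | small, oblong tray | -0.5 / -0.6 |
| Tall cup | large, oblong tray | -1.0 / -3.7 |

- **Tolerance:** every offset is well inside the 13 mm allowed. They are read off the pictures, whose calibration is good to about 2 mm.
- **Bystanders:** the tea tin measured within about 2 mm of its start. The jam jar and corkscrew look undisturbed in the pictures, though I did not re-measure them. The turquoise cup and the green tub were not touched.
- **Checks:** none failed. The pictures showed items standing straight, but I did not measure tilt or foot height. Around contacts and stops, the measured tool position wandered by 1–3 mm, and by up to about 6 mm where a picture was taken while the arm was still settling.

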